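# Fold the drill rack down and snap the drill case shut

## Robot

A 6-joint arm with a two-finger parallel gripper is mounted at the origin on the work surface. World frame = base frame: x ahead of the robot, y to its left, z up, the work surface at z = 0. Lengths are in m, angles in rad, forces in N, time in s.
With the tool pointing down it reaches from about 0.4 to 0.925 m from the base axis. Payload 12.5 kg.
Tool frame: the origin (TCP) lies on the centre line of the jaws, within the pads' length; the fingertips stand 14 mm ahead of it and the grasp point (between the pads) lies 5 mm behind it (ctrl.tip_reach is the distance from the TCP to the fingertips, in m); z points along the fingers, x is the direction in which the jaws open and shut, and the axes are right-handed (so a half turn about z gives the same grasp; the last joint's range is limited). The gripper opens to 95 mm and grips with 3 to 60 N. Pads are 20 mm wide; open, the fingers measure 119 mm over their backs; the gripper's body (75 mm by 180 mm) begins 59 mm behind the grasp point.
Start: joints at [1.189, 0.491, 1.559, -0, 1.092, -0.106], TCP at [0.17, 0.601, 0.229] pointing down, gripper open.
Joint ranges: [-3.1, 3.1], [-0.84, 2.19], [0.05, 2.79], [-1.13, 4.28], [0.06, 2.93], [-2.69, 2.69]. Speed limits (rad/s): [2.22, 2.22, 2.79, 3.14, 3.14, 3.14].

## Interface

Orientations are given as a 3x3 rotation matrix whose columns are the frame's x, y, z axes.
In Python, from workcell import ctrl, imaging, job gives the robot as it stands.
- The arm moves only by the tool send_rows, never from a script. Its argument "plan" is a list of rows, each an object with "slide": the shift along the tool's x, y, z in cm, a list of three; "rotation": the turn, a rotation vector about the tool's x, y, z in degrees, a list of three. In form: [{"slide": [tx, ty, tz], "rotation": [wx, wy, wz]}, ...]. A call has exactly 8 rows; each row shifts and turns the commanded pose from where the row before left it, along the tool's axes as they then stand; what a row does not reach is not made up. A row lasts 1/12 s, in which the tool goes at most 41.7 mm and 7.16 degrees, less where a joint would pass 70% of its speed; a pose out of reach is approached as far as the arm can. A call with a gripper value outside its range is refused whole. "gripper" is the opening, from 0 (shut) to 1 (fully open), set as the call begins (left out, the last holds). The fingers move at their own pace and stop on an object; "squeeze" is the grip in N (left out, the last holds). Time passes only in rows, so rows that do not move let the fingers close, or fill a call up. It gives the time, the measured TCP pose, the force and the opening at its end, in the units of the state.
- ctrl.get_state(): the state, without advancing time (a new reading comes with each control period).
- imaging.read_camera(name): name is "side" or "top"; returns a dict with "img" (384x512x3 uint8, blue, green, red), "z_map" (384x512 float32, m along the optical axis (not along the pixel's ray), 0 where there is no reading), "mtx" (3x3 intrinsics, pixels), "k1" (the pictures are not rectified: a ray, as slopes to the right and down, at radius r is drawn at 1 + k1 r^2 times it, then the intrinsics apply), "R" (3x3) and "t" (3): a world point X has camera coordinates R X + t. Camera axes: x right, y down, z forward; pixel columns grow to the right and rows downward; lengths in m; the calibration is good to about 2 mm. A picture is of the moment at which its call begins.
- job.finish_job(): hands the job in, once; it reports no verdict.
The state is a dict: "time_s": time; "joint_positions": joint angles; "joint_velocities": joint speeds; "joint_torque": joint torques, N m; "position": TCP position; "orientation": TCP orientation; "ft_force": force on the tool from outside, world axes, zero at the start; "ft_torque": the same for the moment, N m; "grip_width": finger opening in m.
Only numpy, scipy, OpenCV 4.12 (cv2) and the standard library are available. Lean on these libraries where they do the work, as an engineer would, in place of code of your own. Each camera call takes 0.05 s, during which the arm holds its last target.

## Task

The drill case on the bench has been left open: fold its tilted-up rack of drill bits fully down into the case first, while the lid is still standing open. Then swing the lid over and press it down past its spring catch until it is fully shut and stays shut by itself. Leave the things around it where they are.

Things in the scene. Friction and masses are not known exactly. Their poses are not given: they have to be found in the camera images.
- case: grey sheet-metal drill case fixed to the bench: open box 200 (own x) x 170 (own y) x 45 mm high, 3 mm walls. Origin: centre of its underside, z up. Lid hinge along x at the rim on the +y side; catch (sprung steel roller 26 mm long, up to 63 mm above the bench) mid -y side, 85 to 102 mm from the origin. 3 mm high ears stick out 25 mm at the x ends.
- lid (a joint): lid angle, rad: 0 fully shut, 1.57 upright, max 1.9 (leaning out to +y). Stiff hinge (0.45 N m): stays where left, swung by pushing its outer face. At about 0.09 (edge 15 mm high) its steel bead meets the catch roller; 12 to 18 N straight down near the free edge passes it (more nearer the hinge); under about 0.03 the catch draws it shut. It jams on a rack not folded down.
- lid_hinge (a point): on the lid's hinge axis, mid length, 45 mm above the bench, 85 mm from the case origin in its +y. Lid: shallow steel tray 200 mm along the hinge, 173 mm hinge to free edge, 0.3 kg; shut, it reaches to the case's -y, its flat outer face 25 mm above this point (70 above the bench). Axes turn with the lid: y from free edge to hinge, z out of the outer face, x the case's x.
- lid_edge (a point): point on the lid's outer face, middle of its free edge, 170 mm from the hinge axis and 25 mm out along the lid's z. Moves with the lid (axes as lid_hinge).
- rack (a joint): angle of the drill rack about its hinge, rad: 0 = folded flat into the case, grows as it tilts up, at most 1.4 (almost upright). Stiff hinge (0.2 N m friction): it stays where it is left. Folded, its top is 37 mm above the bench, 8 mm below the case's rim.
- rack_hinge (a point): on the rack's hinge axis, mid length, 30 mm above the bench, 70 mm from the case origin in its -y. Rack: steel frame 172 mm along the hinge (case's x), 94 mm hinge to far edge, nine drill bits in it; folded, it reaches to the case's +y. Axes turn with it: y hinge to far edge, z out of its upper face, which looks to the case's -y when tilted up.
- rack_bar (a point): point in the middle of the rack's outer cross bar (18 mm wide flat bar, whole length of the rack), on its upper face: 70 mm from the rack's hinge axis along the rack's y and 7 mm out along its z. Push here to fold the rack.
- pliers: loose pliers, red handles, 170 mm long by 53 mm, 15 mm high, lying beside the catch side of the case; origin under its middle. Leave alone.
- tape: loose roll of yellow tape, 72 mm across, 18 mm high, beyond the +x end of the case; origin at the centre of its underside. Leave alone.
- jar: loose small glass jar with steel cap, 52 mm across, 55 mm high, beyond the -x end of the case; origin at the centre of its underside. Leave alone.
- square: loose engineer's square, stock 75 mm, blade 100 mm, 14 mm high, off the +x end of the case towards the lid's hinge; origin under the stock. Leave alone.
- sheet: loose aluminium sheet 160 by 120 by 4 mm, to the robot's right; origin under its centre. Leave alone.
- hammer: loose hammer with wooden handle, to the robot's left; origin under it. Leave alone.
- oil: loose white oil bottle with red cap, 56 mm across, 150 mm high, on the right, beyond the sheet; origin at the centre of its underside. Leave alone.

How it is judged:
By the outcome, as a careful person would: the job done as asked, in the order asked, and still so for the second after the job is handed in, with the robot touching nothing.
It also fails if it takes over 51 s, if anything falls off the work surface, if the arm or the gripper's body presses on something with over 40 N, if the wrist force passes 120 N, or if a joint passes its speed limit or range.

## Working session

There is one attempt and no reset: what is moved stays moved. The work goes in short steps, Python scripts to look and compute and a tool call to move; the robot and the scene stay as the last step left them, time stands still between calls to the robot, and variables do not carry over. Pictures are saved under pics/ and viewed, and the job is handed in when it is done.

Besides the shell and the picture viewer there is one more tool, called after "Emit:" by a JSON object that holds its "api" and its "payload", one argument or row to a line. send_rows: Moves the arm, as the interface text tells. Its arguments: {"type":"object","properties":{"plan":{"type":"array"},"gripper":{"type":"number"},"squeeze":{"type":"number"}},"required":["plan"]}

```bash
ls; mkdir -p pics
python3 - <<'E'
from workcell import ctrl, imaging, job
import cv2, pickle
s=ctrl.get_state(); print(s)
for n in ("side","top"):
    d=imaging.read_camera(n); cv2.imwrite(f"pics/{n}0.png",d["img"]); pickle.dump(d,open(f"{n}0.pkl","wb"))
    print(n,d["mtx"],d["k1"],d["R"],d["t"])
E
```

```text
pics
{'time_s': 0.0, 'joint_positions': array([ 1.18940449e+00,  4.91550045e-01,  1.55946707e+00,  6.59091733e-06,
        1.09168491e+00, -1.05612598e-01]), 'joint_velocities': array([-2.68910425e-04,  1.50539518e-03,  1.97793918e-04, -6.30089325e-04,
       -8.27747043e-05, -1.26588836e-03]), 'joint_torque': array([ 1.30853492e-03, -6.12632632e+01, -2.58175671e+01,  6.92857127e-02,
        4.81304002e-02, -7.29677413e-05]), 'position': array([0.17008244, 0.60117003, 0.22806158]), 'orientation': array([[ 2.72299506e-01,  9.62212453e-01, -4.18351286e-04],
       [ 9.62211912e-01, -2.72299799e-01, -1.02748489e-03],
       [-1.10257573e-03, -1.22758964e-04, -9.99999385e-01]]), 'ft_force': array([-0.94648699, -0.58361807,  0.72103165]), 'ft_torque': array([-0.00765235,  0.01388895,  0.00620909]), 'grip_width': 0.09508677460272875}
side [[456.62970705   0.         248.78307008]
 [  0.         456.62970705 192.27084437]
 [  0.           0.           1.        ]] -0.1253610362514984 [[ 0.82327017 -0.56741699  0.01625392]
 [-0.38423621 -0.57811137 -0.71982621]
 [ 0.41783819  0.5863661  -0.693964  ]] [-0.49196116  0.25321313  1.14212006]
top [[387.78857789   0.         252.50996062]
 [  0.         387.78857789 191.79388597]
 [  0.           0.           1.        ]] -0.02188728714847249 [[ 0.02717941 -0.99952594  0.01446256]
 [-0.98695081 -0.02912892 -0.1583654 ]
 [ 0.1587116  -0.00996955 -0.98727465]] [-0.03926529  0.55546344  1.34755401]
```

View pics/side0.png

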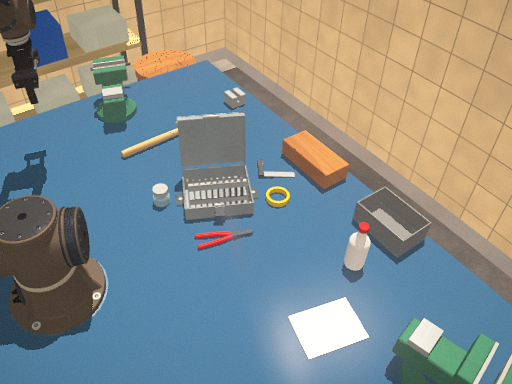

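View pics/top0.png

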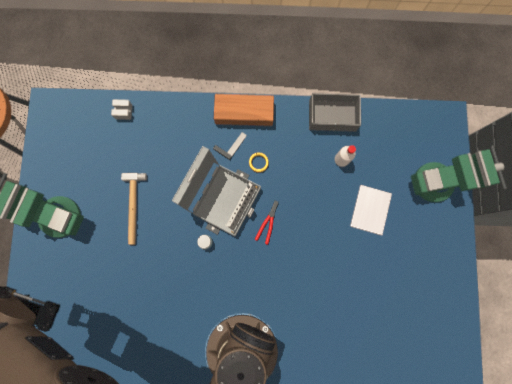

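The side view shows the case at about (217,185) with its lid up and the rack inside. In the top view the case is at about (225,195), with the lid standing at (200,180). I'll zoom in and build points.

```bash
cat > h.py <<'E'
import numpy as np, cv2, pickle
def cloud(d):
    h,w=d["z_map"].shape
    u,v=np.meshgrid(np.arange(w),np.arange(h))
    K=d["mtx"]; 
    dist=np.array([d["k1"],0,0,0,0.])
    p=cv2.undistortPoints(np.stack([u,v],-1).reshape(-1,1,2).astype(float),K,dist).reshape(h,w,2)
    z=d["z_map"]
    C=np.stack([p[...,0]*z,p[...,1]*z,z],-1)
    X=(C-d["t"])@d["R"]
    X[z<=0]=np.nan
    return X
def ray(d,u,v,z):
    p=cv2.undistortPoints(np.array([[[u,v]]],float),d["mtx"],np.array([d["k1"],0,0,0,0.]))[0,0]
    r=d["R"].T@np.array([p[0],p[1],1]); o=-d["R"].T@d["t"]
    return o+r*(z-o[2])/r[2]
def proj(d,X):
    q,_=cv2.projectPoints(np.atleast_2d(np.asarray(X,float)),cv2.Rodrigues(d["R"])[0],d["t"],d["mtx"],np.array([d["k1"],0,0,0,0.]))
    return q[:,0]
E
python3 - <<'E'
from h import *
for n,(a,b,c,e) in dict(side=(150,100,270,230),top=(160,135,290,255)).items():
    d=pickle.load(open(n+"0.pkl","rb"))
    cv2.imwrite(f"pics/{n}0z.png",cv2.resize(d["img"][b:e,a:c],None,fx=4.5,fy=4.5,interpolation=cv2.INTER_CUBIC))
    X=cloud(d)
    print(n,np.nanmedian(X[250:260,150:160,2]) , (d["z_map"]>0).mean())
E
```

```text
side 0.0003722497909969795 0.9959462483723959
top -8.544938873395518e-05 0.9961090087890625
```

View pics/side0z.png

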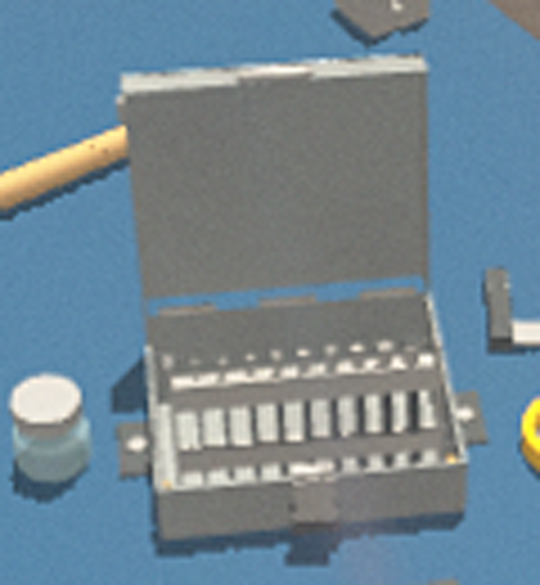

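View pics/top0z.png

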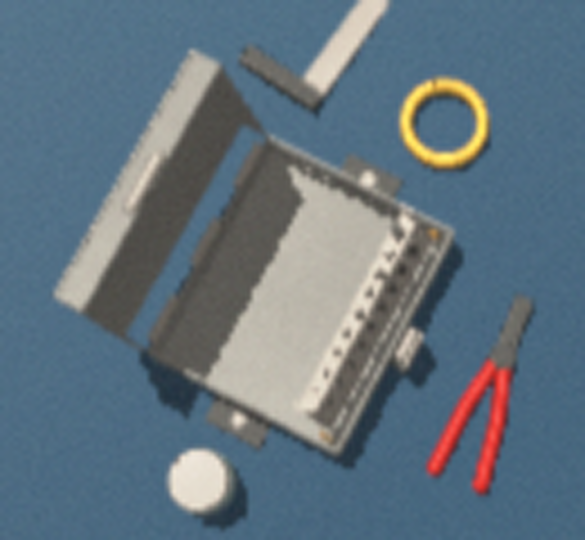

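Run:
```python
from h import *
np.set_printoptions(precision=4,suppress=True)
d=pickle.load(open("top0.pkl","rb")); s=pickle.load(open("side0.pkl","rb"))
c=[(265,135),(453,232),(340,455),(150,350)]
P=np.array([ray(d,160+a/4.5-.4,135+b/4.5-.4,.045) for a,b in c]);print(P)
print([np.linalg.norm(P[i]-P[(i+1)%4]) for i in range(4)])
Pr=P[:,:2]; 
xd=(P[0]+P[1]-P[2]-P[3])[:2]; xd/=np.linalg.norm(xd)
yd=(P[0]+P[3]-P[1]-P[2])[:2]; yd/=np.linalg.norm(yd)
# side rim corners
cs=[(430,297),(463,460),(165,487),(146,347)]
S=np.array([ray(s,150+a/4.5-.4,100+b/4.5-.4,.045) for a,b in cs]);print("side",S, S.mean(0))
y2=np.array([-xd[1],xd[0]])
print(xd,yd,y2, P.mean(0))
ctr=P.mean(0)[:2]
# refine via cloud in case frame
for n,dd in (("top",d),("side",s)):
    X=cloud(dd).reshape(-1,3); X=X[np.isfinite(X).all(1)]
    L=np.c_[(X[:,:2]-ctr)@xd,(X[:,:2]-ctr)@y2,X[:,2]]
    m=(abs(L[:,0])<.13)&(abs(L[:,1])<.22)&(L[:,2]>.006)
    L=L[m]
    np.save(n+"L.npy",L)
    q=L[abs(L[:,0])<.02]; q=q[np.argsort(q[:,1])]
    print(n); print(q[::max(1,len(q)//70)])
```

```text
[[ 0.6525  0.1025  0.045 ]
 [ 0.5776 -0.0508  0.045 ]
 [ 0.3978  0.0334  0.045 ]
 [ 0.476   0.1861  0.045 ]]
[np.float64(0.1706475012234175), np.float64(0.19857043845612768), np.float64(0.17155040700504842), np.float64(0.19523382317390345)]
side [[ 0.649   0.096   0.045 ]
 [ 0.5761 -0.0488  0.045 ]
 [ 0.4047  0.0362  0.045 ]
 [ 0.4583  0.1599  0.045 ]] [0.522  0.0608 0.045 ]
[ 0.9047 -0.426 ] [0.4472 0.8945] [0.426  0.9047] [0.526  0.0678 0.045 ]
top
[[ 0.0128 -0.2054  0.007 ]
 [ 0.0011 -0.1826  0.0087]
 [-0.0092 -0.1792  0.0141]
 [-0.0106 -0.176   0.0115]
 [ 0.0041 -0.1728  0.0113]
 [ 0.0121 -0.1647  0.0131]
 [-0.0137 -0.1615  0.0089]
 [-0.0154 -0.1582  0.0099]
 [-0.0043 -0.1566  0.0136]
 [-0.0143 -0.1533  0.0153]
 [ 0.0171 -0.1175  0.0106]
 [-0.0132 -0.0997  0.0547]
 [ 0.0084 -0.0966  0.06  ]
 [-0.0092 -0.0937  0.0624]
 [ 0.0047 -0.0905  0.0647]
 [-0.0164 -0.0854  0.0182]
 [-0.0126 -0.0836  0.0475]
 [ 0.0147 -0.0817  0.0456]
 [ 0.0118 -0.0712  0.0574]
 [ 0.0067 -0.0698  0.0604]
 [-0.0182 -0.0666  0.0561]
 [ 0.0164 -0.0649  0.0585]
 [-0.0176 -0.0625  0.0662]
 [-0.0063 -0.0612  0.095
[... 2576 characters left out ...]
-0.0189  0.1127  0.2173]
 [-0.0159  0.1134  0.0891]
 [-0.0167  0.1141  0.1354]
 [ 0.0041  0.1152  0.1168]
 [-0.0038  0.1158  0.2208]
 [-0.0057  0.1164  0.1014]
 [-0.0158  0.1169  0.0823]
 [-0.0042  0.1175  0.1353]
 [ 0.0195  0.1181  0.1011]
 [ 0.0082  0.1189  0.1329]
 [-0.0173  0.1195  0.112 ]
 [-0.0025  0.1202  0.0941]
 [-0.0001  0.1211  0.1511]
 [-0.0047  0.1216  0.1129]
 [ 0.0111  0.1224  0.1183]
 [-0.0106  0.123   0.1164]
 [-0.0149  0.1235  0.1547]
 [-0.0193  0.1243  0.1879]
 [ 0.013   0.1252  0.1655]
 [ 0.0034  0.1259  0.151 ]
 [ 0.0188  0.1267  0.1488]
 [-0.0103  0.1279  0.1807]
 [-0.0065  0.1289  0.1978]
 [ 0.0012  0.1296  0.1636]
 [-0.0044  0.1308  0.1707]
 [-0.0152  0.1322  0.1965]]
```

Run:
```python
from h import *
np.set_printoptions(precision=4,suppress=True)
def fit(A,b,it=5):
    m=np.ones(len(b),bool)
    for _ in range(it):
        c=np.linalg.lstsq(A[m],b[m],rcond=None)[0]; r=b-A@c; m=abs(r)<max(.002,2*np.median(abs(r)))
    return c,m.sum(),r[m].std()
for n in("top","side"):
    L=np.load(n+"L.npy"); o=np.ones
    q=L[(L[:,2]>.07)&(L[:,2]<.2)&(L[:,1]>.1)&(L[:,1]<.15)&(abs(L[:,0])<.085)]
    print(n,"lid plane y=a+bz+cx",fit(np.c_[o(len(q)),q[:,2]-.045,q[:,0]],q[:,1]))
    q=L[(L[:,2]>.07)&(L[:,2]<.125)&(abs(L[:,1]+.05)<.03)&(abs(L[:,0])<.075)]
    print("rack",fit(np.c_[o(len(q)),q[:,2]-.03,q[:,0]],q[:,1]),len(q), "ztop",np.percentile(q[:,2],99))
    q=L[(abs(L[:,2]-.03)<.012)&(abs(L[:,1]+.085)<.008)&(abs(L[:,0])<.09)&(abs(L[:,0])>.02)]
    if len(q)>20: print("front wall",fit(np.c_[o(len(q)),q[:,0]],q[:,1]))
    q=L[(abs(L[:,2]-.0455)<.004)]
    print("rim x",np.percentile(q[:,0],[1,5,50,95,99]),"y",np.percentile(q[:,1],[1,5,95]))
    q=L[(L[:,2]>.15)]; print("lid x ext",np.percentile(q[:,0],[.5,2,98,99.5]), "top z",np.percentile(q[:,2],99.5))
    q=L[(L[:,2]>.05)&(L[:,1]<-.086)&(L[:,1]>-.11)];print("catch",q.mean(0),q.min(0),q.max(0))
    for e in(-1,1):
        q=L[(L[:,2]>.03)&(L[:,2]<.05)&(abs(L[:,1])<.07)&(e*L[:,0]>.08)&(e*L[:,0]<.11)]
        if len(q)>10: print("end",e,fit(np.c_[o(len(q)),q[:,1]],q[:,0]))
```

```text
top lid plane y=a+bz+cx (array([ 0.1086,  0.1369, -0.0144]), np.int64(399), np.float64(0.0008410002700822934))
rack (array([-0.0818,  0.3473, -0.013 ]), np.int64(202), np.float64(0.0026636430347106105)) 248 ztop 0.12328847600453338
rim x [-0.0996 -0.0984 -0.0061  0.0995  0.1012] y [-0.0845 -0.0831  0.1094]
lid x ext [-0.0977 -0.0962  0.1006  0.1015] top z 0.22312964701465596
catch [-0.0013 -0.0945  0.0606] [-0.0141 -0.0998  0.0522] [ 0.0114 -0.0884  0.0669]
end -1 (array([-0.098 ,  0.0159]), np.int64(37), np.float64(0.0009560791845668671))
end 1 (array([0.0983, 0.0162]), np.int64(49), np.float64(0.0009939060861041318))
side lid plane y=a+bz+cx (array([ 0.1075,  0.145 , -0.0157]), np.int64(1718), np.float64(0.001763155058396023))
rack (array([-0.0742,  0.2131, -0.0057]), np.int64(482), np.float64(0.002556274462160254)) 593 ztop 0.12114874085871052
front wall (array([-0.0848, -0.0129]), np.int64(239), np.float64(0.0012957094600154733))
rim x [-0.1025 -0.1007 -0.0019  0.0955  0.0979] y [-0.1018 -0.0867  0.1105]
lid x ext [-0.0978 -0.0955  0.098   0.0986] top z 0.221040890598122
catch [-0.0033 -0.0983  0.0582] [-0.016  -0.104   0.0507] [ 0.0082 -0.0908  0.0668]
end -1 (array([-0.1008,  0.0107]), np.int64(37), np.float64(0.0009187262980510918))
end 1 (array([0.0956, 0.0157]), np.int64(42), np.float64(0.000930567899355836))
```

Emit:
{"api": "send_rows", "payload": {
  "plan": [
    {"slide": [0, 0, -1.5], "rotation": [0, 0, 7]},
    {"slide": [0, 0, -1.5], "rotation": [0, 0, 7]},
    {"slide": [0, 0, -1.5], "rotation": [0, 0, 7]},
    {"slide": [0, 0, -1.5], "rotation": [0, 0, 7]},
    {"slide": [0, 0, -1.5], "rotation": [0, 0, 7]},
    {"slide": [0, 0, -1.5], "rotation": [0, 0, 7]},
    {"slide": [0, 0, -1.5], "rotation": [0, 0, 7]},
    {"slide": [0, 0, 0], "rotation": [0, 0, 7]}
  ],
  "gripper": 0,
  "squeeze": 20
}}

```text
time_s: 0.77
position: [0.1704, 0.602, 0.3364]
orientation: [[0.952, 0.307, 0.001], [0.307, -0.952, 0.003], [0.002, -0.003, -1.0]]
ft_force: [-0.8, 0.7, 0.1]
grip_width: 0.0473
```

Emit:
{"api": "send_rows", "payload": {
  "plan": [
    {"slide": [0, 0, 0], "rotation": [0, 0, 6.3]},
    {"slide": [0, 0, 0], "rotation": [0, 0, 6.3]},
    {"slide": [0, 0, 0], "rotation": [0, 0, 6.3]},
    {"slide": [0, 0, 0], "rotation": [0, 0, 6.3]},
    {"slide": [0, 0, 0], "rotation": [0, 0, 6.3]},
    {"slide": [0, 0, 0], "rotation": [0, 0, 6.3]},
    {"slide": [0, 0, 0], "rotation": [0, 0, 6.1]},
    {"slide": [2, 1.5, 0], "rotation": [0, 0, 0]}
  ]
}}

```text
time_s: 1.43
position: [0.1806, 0.5808, 0.3327]
orientation: [[0.899, -0.439, -0.001], [-0.439, -0.899, -0.0], [-0.001, 0.001, -1.0]]
ft_force: [0.1, 0.9, 0.3]
grip_width: 0.0006
```

Emit:
{"api": "send_rows", "payload": {
  "plan": [
    {"slide": [2.8, 2.1, 0], "rotation": [0, 0, 0]},
    {"slide": [2.8, 2.1, 0], "rotation": [0, 0, 0]},
    {"slide": [2.8, 2.1, 0], "rotation": [0, 0, 0]},
    {"slide": [2.8, 2.1, 0], "rotation": [0, 0, 0]},
    {"slide": [2.8, 2.1, 0], "rotation": [0, 0, 0]},
    {"slide": [2.8, 2.1, 0], "rotation": [0, 0, 0]},
    {"slide": [2.8, 2.1, 0], "rotation": [0, 0, 0]},
    {"slide": [2.8, 2.1, 0], "rotation": [0, 0, 0]}
  ]
}}

```text
time_s: 2.1
position: [0.3109, 0.3291, 0.3335]
orientation: [[0.901, -0.433, -0.0], [-0.433, -0.901, -0.0], [-0.0, 0.0, -1.0]]
ft_force: [0.6, 1.1, -0.2]
grip_width: 0.0006
```

Emit:
{"api": "send_rows", "payload": {
  "plan": [
    {"slide": [2.8, 2.1, 0], "rotation": [0, 0, 0]},
    {"slide": [2.8, 2.1, 0], "rotation": [0, 0, 0]},
    {"slide": [2.8, 2.1, 0], "rotation": [0, 0, 0]},
    {"slide": [2.8, 2.1, 0], "rotation": [0, 0, 0]},
    {"slide": [2.8, 2.1, 0], "rotation": [0, 0, 0]},
    {"slide": [2.8, 2.1, 0], "rotation": [0, 0, 0]},
    {"slide": [2.8, 2.1, 0], "rotation": [0, 0, 0]},
    {"slide": [2.8, 2.1, 0], "rotation": [0, 0, 0]}
  ]
}}

```text
time_s: 2.77
position: [0.44, 0.0804, 0.3336]
orientation: [[0.901, -0.434, -0.0], [-0.434, -0.901, 0.0], [-0.0, -0.0, -1.0]]
ft_force: [1.3, 0.6, -0.1]
grip_width: 0.0004
```

Emit:
{"api": "send_rows", "payload": {
  "plan": [
    {"slide": [2.1, 1.9, 0], "rotation": [0, 0, 0]},
    {"slide": [2.1, 1.9, 0], "rotation": [0, 0, 0]},
    {"slide": [2.0, 1.8, 0], "rotation": [0, 0, 0]},
    {"slide": [2.0, 1.8, 0], "rotation": [0, 0, 0]},
    {"slide": [0, 0, 4], "rotation": [0, 0, 0]},
    {"slide": [0, 0, 4], "rotation": [0, 0, 0]},
    {"slide": [0, 0, 4], "rotation": [0, 0, 0]},
    {"slide": [0, 0, 3], "rotation": [0, 0, 0]}
  ]
}}

```text
time_s: 3.43
position: [0.4803, -0.0201, 0.181]
orientation: [[0.901, -0.434, -0.002], [-0.434, -0.901, 0.0], [-0.002, 0.0, -1.0]]
ft_force: [0.6, 1.2, -0.2]
grip_width: 0.0006
```

```bash
cat >> h.py <<'E'
C0=np.array([.525,.068]); CX=np.array([.8984,-.4392]); CY=np.array([.4392,.8984])
def st():
    from workcell import ctrl
    s=ctrl.get_state(); p=s["position"]; l=p[:2]-C0
    f=s["ft_force"]
    print("t %.2f case x %.4f y %.4f TCPz %.4f tip %.4f F case x %.1f y %.1f z %.1f"%(s["time_s"],l@CX,l@CY,p[2],p[2]-.014,f[:2]@CX,f[:2]@CY,f[2]))
E
python3 -c "
from h import *;st()
r=.074
for t in (1.35,1.25,1.1,.95,.8,.65,.5,.35,.2,.1,0): print(t,'centre y %.4f tip z %.4f'%(-.07+r*np.cos(t)-.007*np.sin(t)-.010,.03+r*np.sin(t)+.007*np.cos(t)))"
```

```text
t 3.43 case x -0.0014 y -0.0988 TCPz 0.1810 tip 0.1670 F case x -0.0 y 1.3 z -0.2
1.35 centre y -0.0706 tip z 0.1037
1.25 centre y -0.0633 tip z 0.1024
1.1 centre y -0.0527 tip z 0.0991
0.95 centre y -0.0426 tip z 0.0943
0.8 centre y -0.0335 tip z 0.0880
0.65 centre y -0.0253 tip z 0.0804
0.5 centre y -0.0184 tip z 0.0716
0.35 centre y -0.0129 tip z 0.0620
0.2 centre y -0.0089 tip z 0.0516
0.1 centre y -0.0071 tip z 0.0444
0 centre y -0.0060 tip z 0.0370
```

Emit:
{"api": "send_rows", "payload": {
  "plan": [
    {"slide": [0, 0, 3.2], "rotation": [0, 0, 0]},
    {"slide": [0, 0, 3.2], "rotation": [0, 0, 0]},
    {"slide": [0, 0, 0], "rotation": [0, 0, 0]},
    {"slide": [0, -1, 0], "rotation": [0, 0, 0]},
    {"slide": [0, -1, 0], "rotation": [0, 0, 0]},
    {"slide": [0, -0.8, 0], "rotation": [0, 0, 0]},
    {"slide": [0, -0.8, 0.1], "rotation": [0, 0, 0]},
    {"slide": [0, -0.8, 0.2], "rotation": [0, 0, 0]}
  ]
}}

```text
time_s: 4.1
position: [0.5016, 0.0205, 0.118]
orientation: [[0.901, -0.433, 0.003], [-0.433, -0.901, -0.0], [0.003, -0.001, -1.0]]
ft_force: [-0.0, -2.8, 0.4]
grip_width: 0.0005
```

```bash
python3 -c "
from h import *;st()"
```

```text
t 4.10 case x -0.0002 y -0.0530 TCPz 0.1180 tip 0.1040 F case x 1.2 y -2.5 z 0.4
```

Emit:
{"api": "send_rows", "payload": {
  "plan": [
    {"slide": [0, -1, 0.7], "rotation": [0, 0, 0]},
    {"slide": [0, -0.9, 0.7], "rotation": [0, 0, 0]},
    {"slide": [0, -0.8, 0.8], "rotation": [0, 0, 0]},
    {"slide": [0, -0.7, 0.9], "rotation": [0, 0, 0]},
    {"slide": [0, -0.55, 0.95], "rotation": [0, 0, 0]},
    {"slide": [0, -0.4, 1.0], "rotation": [0, 0, 0]},
    {"slide": [0, 0, 0], "rotation": [0, 0, 0]},
    {"slide": [0, 0, 0], "rotation": [0, 0, 0]}
  ]
}}

```text
time_s: 4.77
position: [0.5187, 0.0588, 0.0651]
orientation: [[0.901, -0.433, -0.003], [-0.433, -0.901, 0.0], [-0.002, 0.001, -1.0]]
ft_force: [-0.8, -0.3, -0.9]
grip_width: 0.0004
```

```bash
python3 -c "
from h import *;st()
from workcell import imaging
d=imaging.read_camera('side');cv2.imwrite('pics/s1.png',cv2.resize(d['img'][90:230,150:290],None,fx=4,fy=4,interpolation=2))"
```

```text
t 4.77 case x -0.0016 y -0.0110 TCPz 0.0651 tip 0.0511 F case x -0.6 y -0.6 z -0.9
```

View pics/s1.png

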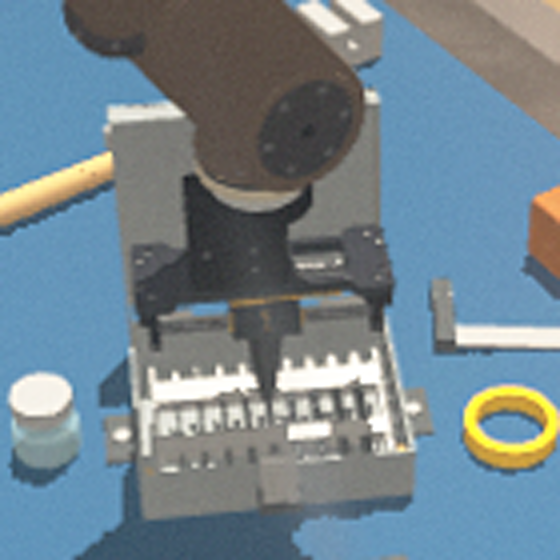

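The picture shows the rack nearly folded, with the fingertips on the bar around (268,400). I'll press it the rest of the way.

Emit:
{"api": "send_rows", "payload": {
  "plan": [
    {"slide": [0, -0.2, 0.5], "rotation": [0, 0, 0]},
    {"slide": [0, -0.1, 0.4], "rotation": [0, 0, 0]},
    {"slide": [0, 0, 0.3], "rotation": [0, 0, 0]},
    {"slide": [0, 0, 0.2], "rotation": [0, 0, 0]},
    {"slide": [0, 0, 0.1], "rotation": [0, 0, 0]},
    {"slide": [0, 0, 0], "rotation": [0, 0, 0]},
    {"slide": [0, 0, 0], "rotation": [0, 0, 0]},
    {"slide": [0, 0, 0], "rotation": [0, 0, 0]}
  ]
}}

```text
time_s: 5.48
position: [0.5208, 0.0615, 0.0513]
orientation: [[0.901, -0.434, 0.0], [-0.434, -0.901, 0.0], [0.0, -0.0, -1.0]]
ft_force: [-0.4, 1.0, 3.0]
grip_width: 0.0004
```

```bash
python3 -c "
from h import *;st()"
```

```text
t 5.48 case x -0.0009 y -0.0077 TCPz 0.0513 tip 0.0373 F case x -0.8 y 0.7 z 3.0
```

Emit:
{"api": "send_rows", "payload": {
  "plan": [
    {"slide": [0, 0, 0.1], "rotation": [0, 0, 0]},
    {"slide": [0, 0, 0.1], "rotation": [0, 0, 0]},
    {"slide": [0, 0, 0], "rotation": [0, 0, 0]},
    {"slide": [0, 0, 0], "rotation": [0, 0, 0]},
    {"slide": [0, 0, 0], "rotation": [0, 0, 0]},
    {"slide": [0, 0, 0], "rotation": [0, 0, 0]},
    {"slide": [0, 0, 0], "rotation": [0, 0, 0]},
    {"slide": [0, 0, 0], "rotation": [0, 0, 0]}
  ]
}}

```text
time_s: 6.15
position: [0.5209, 0.0615, 0.0509]
orientation: [[0.901, -0.434, 0.002], [-0.434, -0.901, 0.0], [0.001, -0.001, -1.0]]
ft_force: [-6.2, 0.7, 28.5]
grip_width: 0.0001
```

```bash
python3 -c "
from h import *;st()"
```

```text
t 6.15 case x -0.0008 y -0.0077 TCPz 0.0509 tip 0.0369 F case x -5.8 y -2.1 z 28.5
```

Rack on its stop (28 N, tip at 37 mm). Retract straight up and check.

Emit:
{"api": "send_rows", "payload": {
  "plan": [
    {"slide": [0, 0, -2], "rotation": [0, 0, 0]},
    {"slide": [0, 0, -4], "rotation": [0, 0, 0]},
    {"slide": [0, 0, -4], "rotation": [0, 0, 0]},
    {"slide": [0, 0, -4], "rotation": [0, 0, 0]},
    {"slide": [0, 0, -4], "rotation": [0, 0, 0]},
    {"slide": [0, 0, -4], "rotation": [0, 0, 0]},
    {"slide": [0, 0, -4], "rotation": [0, 0, 0]},
    {"slide": [0, 0, -1.5], "rotation": [0, 0, 0]}
  ]
}}

```text
time_s: 6.82
position: [0.5213, 0.0614, 0.3294]
orientation: [[0.901, -0.434, 0.007], [-0.434, -0.901, -0.0], [0.006, -0.003, -1.0]]
ft_force: [-0.3, 0.7, -0.1]
grip_width: 0.0002
```

Emit:
{"api": "send_rows", "payload": {
  "plan": [
    {"slide": [0, -2.5, 0], "rotation": [0, 0, 0]},
    {"slide": [0, -2.5, 0], "rotation": [0, 0, 0]},
    {"slide": [0, -2.5, 0], "rotation": [0, 0, 0]},
    {"slide": [0, -2.5, 0], "rotation": [0, 0, 0]},
    {"slide": [0, -2.5, 0], "rotation": [0, 0, 0]},
    {"slide": [0, -2.5, 0], "rotation": [0, 0, 0]},
    {"slide": [0, -2.5, 0], "rotation": [0, 0, 0]},
    {"slide": [0, -2.5, 0], "rotation": [0, 0, 0]}
  ]
}}

```text
time_s: 7.48
position: [0.6076, 0.2427, 0.3237]
orientation: [[0.901, -0.434, -0.001], [-0.434, -0.901, -0.0], [-0.001, 0.001, -1.0]]
ft_force: [0.6, -0.2, -1.0]
grip_width: 0.0003
```

```bash
python3 -c "
from h import *;st()
from workcell import imaging
d=imaging.read_camera('side');cv2.imwrite('pics/s2.png',cv2.resize(d['img'][70:230,140:300],None,fx=3.5,fy=3.5,interpolation=2))
X=cloud(d).reshape(-1,3);X=X[np.isfinite(X).all(1)]
L=np.c_[(X[:,:2]-C0)@CX,(X[:,:2]-C0)@CY,X[:,2]]
q=L[(abs(L[:,0])<.07)&(L[:,1]>-.01)&(L[:,1]<.022)&(L[:,2]<.15)];print('rack z pct',np.percentile(q[:,2],[50,90,98]))
q=L[(abs(L[:,0])<.08)&(L[:,1]>.1)&(L[:,1]<.15)&(L[:,2]>.07)&(L[:,2]<.19)];print('lid',np.polyfit(q[:,2]-.045,q[:,1],1))
"
```

```text
t 7.48 case x -0.0025 y 0.1933 TCPz 0.3237 tip 0.3097 F case x 0.6 y 0.1 z -1.0
rack z pct [0.03244071 0.037593   0.03947943]
lid [0.14277016 0.10797147]
```

View pics/s2.png

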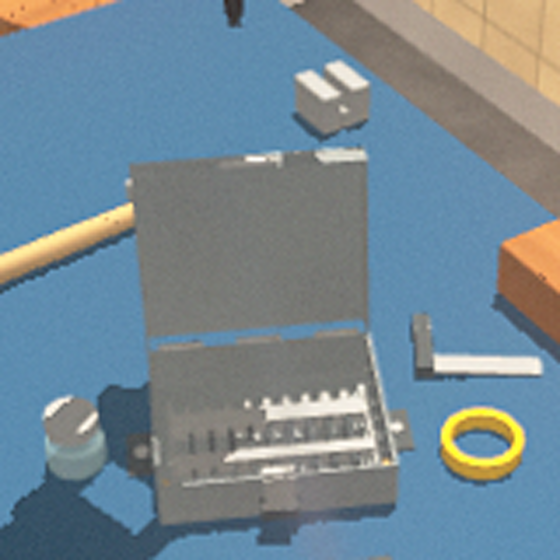

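Rack flat at 37 mm. Now the lid.

```bash
python3 -c "
from h import *
r=.155
for t in np.r_[1.7:.0:-.1,.05,0]: print('%.2f'%t,'centre y %.4f TCP z %.4f  edge y %.4f'%(.085-r*np.cos(t)+.025*np.sin(t)+.010,.045+r*np.sin(t)+.025*np.cos(t)+.014,.085-.17*np.cos(t)+.025*np.sin(t)))"
```

```text
1.70 centre y 0.1398 TCP z 0.2095  edge y 0.1317
1.60 centre y 0.1245 TCP z 0.2132  edge y 0.1150
1.50 centre y 0.1090 TCP z 0.2154  edge y 0.0979
1.40 centre y 0.0933 TCP z 0.2160  edge y 0.0807
1.30 centre y 0.0776 TCP z 0.2150  edge y 0.0636
1.20 centre y 0.0621 TCP z 0.2125  edge y 0.0467
1.10 centre y 0.0470 TCP z 0.2085  edge y 0.0302
1.00 centre y 0.0323 TCP z 0.2029  edge y 0.0142
0.90 centre y 0.0182 TCP z 0.1960  edge y -0.0011
0.80 centre y 0.0049 TCP z 0.1876  edge y -0.0155
0.70 centre y -0.0074 TCP z 0.1780  edge y -0.0289
0.60 centre y -0.0188 TCP z 0.1672  edge y -0.0412
0.50 centre y -0.0290 TCP z 0.1553  edge y -0.0522
0.40 centre y -0.0380 TCP z 0.1424  edge y -0.0618
0.30 centre y -0.0457 TCP z 0.1287  edge y -0.0700
0.20 centre y -0.0519 TCP z 0.1143  edge y -0.0766
0.10 centre y -0.0567 TCP z 0.0993  edge y -0.0817
0.05 centre y -0.0586 TCP z 0.0917  edge y -0.0835
0.00 centre y -0.0600 TCP z 0.0840  edge y -0.0850
```

Emit:
{"api": "send_rows", "payload": {
  "plan": [
    {"slide": [0, 0, 3], "rotation": [0, 0, 0]},
    {"slide": [0, 0, 3], "rotation": [0, 0, 0]},
    {"slide": [0, 0, 3], "rotation": [0, 0, 0]},
    {"slide": [0, 0, 2], "rotation": [0, 0, 0]},
    {"slide": [0, 1, 0], "rotation": [0, 0, 0]},
    {"slide": [0, 1, 0], "rotation": [0, 0, 0]},
    {"slide": [0, 1, 0], "rotation": [0, 0, 0]},
    {"slide": [0, 0.5, 0], "rotation": [0, 0, 0]}
  ]
}}

```text
time_s: 8.2
position: [0.5921, 0.2087, 0.216]
orientation: [[0.901, -0.434, 0.002], [-0.434, -0.901, 0.0], [0.002, -0.001, -1.0]]
ft_force: [0.2, -0.3, 1.4]
grip_width: 0.0003
```

```bash
python3 -c "
from h import *;st()"
```

```text
t 8.20 case x -0.0015 y 0.1559 TCPz 0.2160 tip 0.2020 F case x 0.3 y -0.2 z 1.4
```

Emit:
{"api": "send_rows", "payload": {
  "plan": [
    {"slide": [0, 1, 0.3], "rotation": [0, 0, 0]},
    {"slide": [0, 1, 0], "rotation": [0, 0, 0]},
    {"slide": [0, 1, 0], "rotation": [0, 0, 0]},
    {"slide": [0, 1, 0], "rotation": [0, 0, 0]},
    {"slide": [0, 1, 0], "rotation": [0, 0, 0]},
    {"slide": [0, 1, 0], "rotation": [0, 0, 0]},
    {"slide": [0, 1, 0], "rotation": [0, 0, 0]},
    {"slide": [0, 1, 0], "rotation": [0, 0, 0]}
  ]
}}

```text
time_s: 8.87
position: [0.5569, 0.1371, 0.2108]
orientation: [[0.901, -0.434, -0.001], [-0.434, -0.901, -0.0], [-0.001, 0.0, -1.0]]
ft_force: [1.4, 2.1, -1.3]
grip_width: 0.0004
```

```bash
python3 -c "
from h import *;st()"
```

```text
t 8.87 case x -0.0017 y 0.0761 TCPz 0.2108 tip 0.1968 F case x 0.3 y 2.5 z -1.3
```

Emit:
{"api": "send_rows", "payload": {
  "plan": [
    {"slide": [0, 1.5, 0], "rotation": [0, 0, 0]},
    {"slide": [0, 1.5, 0.3], "rotation": [0, 0, 0]},
    {"slide": [0, 1.5, 0.5], "rotation": [0, 0, 0]},
    {"slide": [0, 1.4, 0.7], "rotation": [0, 0, 0]},
    {"slide": [0, 1.3, 0.8], "rotation": [0, 0, 0]},
    {"slide": [0, 1.2, 1.0], "rotation": [0, 0, 0]},
    {"slide": [0, 1.1, 1.1], "rotation": [0, 0, 0]},
    {"slide": [0, 0, 0], "rotation": [0, 0, 0]}
  ]
}}

```text
time_s: 9.53
position: [0.5141, 0.0505, 0.1654]
orientation: [[0.901, -0.435, -0.004], [-0.435, -0.901, -0.0], [-0.004, 0.002, -1.0]]
ft_force: [-0.8, -0.2, 0.0]
grip_width: 0.0005
```

```bash
python3 -c "
from h import *;st()"
```

```text
t 9.53 case x -0.0021 y -0.0205 TCPz 0.1654 tip 0.1514 F case x -0.6 y -0.5 z 0.0
```

Emit:
{"api": "send_rows", "payload": {
  "plan": [
    {"slide": [0, 0.9, 1.1], "rotation": [0, 0, 0]},
    {"slide": [0, 0.9, 1.2], "rotation": [0, 0, 0]},
    {"slide": [0, 0.8, 1.3], "rotation": [0, 0, 0]},
    {"slide": [0, 0.6, 1.4], "rotation": [0, 0, 0]},
    {"slide": [0, 0.3, 0.8], "rotation": [0, 0, 0]},
    {"slide": [0, 0.2, 0], "rotation": [0, 0, 0]},
    {"slide": [0, 0, 0], "rotation": [0, 0, 0]},
    {"slide": [0, 0, 0], "rotation": [0, 0, 0]}
  ]
}}

```text
time_s: 10.2
position: [0.5006, 0.0192, 0.1097]
orientation: [[0.901, -0.434, 0.001], [-0.434, -0.901, -0.0], [0.0, -0.0, -1.0]]
ft_force: [0.3, -0.1, 0.1]
grip_width: 0.0007
```

```bash
python3 -c "
from h import *;st()
from workcell import imaging
d=imaging.read_camera('side');cv2.imwrite('pics/s3.png',cv2.resize(d['img'][90:230,150:290],None,fx=4,fy=4,interpolation=2))"
```

```text
t 10.20 case x -0.0005 y -0.0545 TCPz 0.1097 tip 0.0957 F case x 0.3 y 0.1 z 0.1
```

View pics/s3.png

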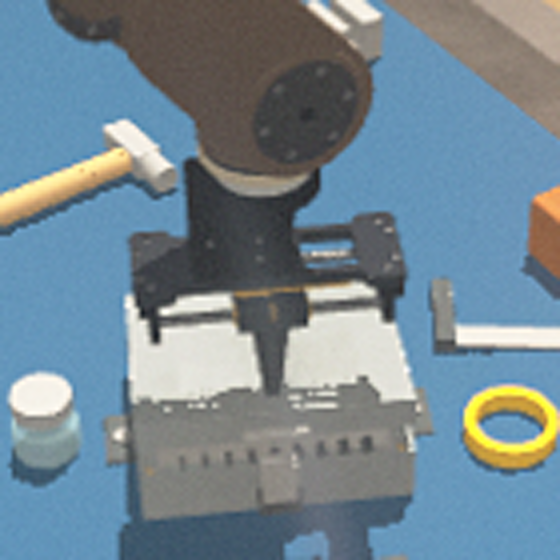

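The lid is at about 0.2 rad, with the tip on its outer face near the edge at (272,390). Next I move nearer the edge and press.

Emit:
{"api": "send_rows", "payload": {
  "plan": [
    {"slide": [0, 0.7, 0], "rotation": [0, 0, 0]},
    {"slide": [0, 0.6, 0], "rotation": [0, 0, 0]},
    {"slide": [0, 0, 0.4], "rotation": [0, 0, 0]},
    {"slide": [0, 0, 0.3], "rotation": [0, 0, 0]},
    {"slide": [0, 0, 0.3], "rotation": [0, 0, 0]},
    {"slide": [0, 0, 0.2], "rotation": [0, 0, 0]},
    {"slide": [0, 0, 0], "rotation": [0, 0, 0]},
    {"slide": [0, 0, 0], "rotation": [0, 0, 0]}
  ]
}}

```text
time_s: 10.92
position: [0.4946, 0.0076, 0.0969]
orientation: [[0.901, -0.434, -0.0], [-0.434, -0.901, 0.0], [-0.001, 0.0, -1.0]]
ft_force: [-0.3, 0.3, -0.2]
grip_width: 0.0006
```

```bash
python3 -c "
from h import *;st()"
```

```text
t 10.92 case x -0.0007 y -0.0676 TCPz 0.0969 tip 0.0829 F case x -0.4 y 0.1 z -0.2
```

Emit:
{"api": "send_rows", "payload": {
  "plan": [
    {"slide": [0, 0, 0.2], "rotation": [0, 0, 0]},
    {"slide": [0, 0, 0.2], "rotation": [0, 0, 0]},
    {"slide": [0, 0, 0.2], "rotation": [0, 0, 0]},
    {"slide": [0, 0, 0.2], "rotation": [0, 0, 0]},
    {"slide": [0, 0, 0.2], "rotation": [0, 0, 0]},
    {"slide": [0, 0, 0.1], "rotation": [0, 0, 0]},
    {"slide": [0, 0, 0], "rotation": [0, 0, 0]},
    {"slide": [0, 0, 0], "rotation": [0, 0, 0]}
  ]
}}

```text
time_s: 11.58
position: [0.4946, 0.0075, 0.086]
orientation: [[0.901, -0.434, -0.0], [-0.434, -0.901, 0.0], [-0.0, -0.0, -1.0]]
ft_force: [0.6, -0.3, -0.1]
grip_width: 0.0005
```

```bash
python3 -c "
from h import *;st()"
```

```text
t 11.58 case x -0.0007 y -0.0677 TCPz 0.0860 tip 0.0720 F case x 0.6 y -0.0 z -0.1
```

Emit:
{"api": "send_rows", "payload": {
  "plan": [
    {"slide": [0, 0, 0.1], "rotation": [0, 0, 0]},
    {"slide": [0, 0, 0.1], "rotation": [0, 0, 0]},
    {"slide": [0, 0, 0.1], "rotation": [0, 0, 0]},
    {"slide": [0, 0, 0], "rotation": [0, 0, 0]},
    {"slide": [0, 0, 0], "rotation": [0, 0, 0]},
    {"slide": [0, 0, 0], "rotation": [0, 0, 0]},
    {"slide": [0, 0, 0], "rotation": [0, 0, 0]},
    {"slide": [0, 0, 0], "rotation": [0, 0, 0]}
  ]
}}

```text
time_s: 12.25
position: [0.4947, 0.0074, 0.0841]
orientation: [[0.901, -0.434, 0.001], [-0.434, -0.901, -0.0], [0.001, -0.0, -1.0]]
ft_force: [-3.6, -0.2, 17.3]
grip_width: 0.0004
```

```bash
python3 -c "
from h import *;st()"
```

```text
t 12.25 case x -0.0006 y -0.0677 TCPz 0.0841 tip 0.0701 F case x -3.1 y -1.8 z 17.3
```

Tip at 70.1 mm with 17 N: the lid is on its stop. Lift away and check.

Emit:
{"api": "send_rows", "payload": {
  "plan": [
    {"slide": [0, 0, -1], "rotation": [0, 0, 0]},
    {"slide": [0, 0, -4], "rotation": [0, 0, 0]},
    {"slide": [0, 0, -4], "rotation": [0, 0, 0]},
    {"slide": [0, 0, -4], "rotation": [0, 0, 0]},
    {"slide": [0, 0, -4], "rotation": [0, 0, 0]},
    {"slide": [0, 0, -4], "rotation": [0, 0, 0]},
    {"slide": [-3, 0, 0], "rotation": [0, 0, 0]},
    {"slide": [-3, 0, 0], "rotation": [0, 0, 0]}
  ]
}}

```text
time_s: 12.92
position: [0.4409, 0.0334, 0.2951]
orientation: [[0.901, -0.435, 0.004], [-0.435, -0.901, -0.0], [0.004, -0.002, -1.0]]
ft_force: [-0.1, 0.3, 0.4]
grip_width: 0.0009
```

Emit:
{"api": "send_rows", "payload": {
  "plan": [
    {"slide": [-2.8, -2.1, 0], "rotation": [0, 0, 0]},
    {"slide": [-2.8, -2.1, 0], "rotation": [0, 0, 0]},
    {"slide": [-2.8, -2.1, 0], "rotation": [0, 0, 0]},
    {"slide": [-2.8, -2.1, 0], "rotation": [0, 0, 0]},
    {"slide": [-2.8, -2.1, 0], "rotation": [0, 0, 0]},
    {"slide": [-2.8, -2.1, 0], "rotation": [0, 0, 0]},
    {"slide": [0, 0, 0], "rotation": [0, 0, 0]},
    {"slide": [0, 0, 0], "rotation": [0, 0, 0]}
  ]
}}

```text
time_s: 13.58
position: [0.343, 0.2209, 0.2934]
orientation: [[0.903, -0.43, 0.0], [-0.43, -0.903, 0.0], [0.0, -0.0, -1.0]]
ft_force: [0.3, -1.0, -0.7]
grip_width: 0.0006
```

```bash
python3 -c "
from h import *;st()
from workcell import imaging
np.set_printoptions(precision=4,suppress=True)
for n in('side','top'):
    d=imaging.read_camera(n)
    X=cloud(d).reshape(-1,3);X=X[np.isfinite(X).all(1)]
    L=np.c_[(X[:,:2]-C0)@CX,(X[:,:2]-C0)@CY,X[:,2]]
    q=L[(abs(L[:,0])<.08)&(L[:,1]>-.075)&(L[:,1]<.095)&(L[:,2]<.15)&(L[:,2]>.04)];print(n,'lid z vs y',np.polyfit(q[:,1],q[:,2],1))
    e=q[q[:,1]<-.06];print('edge z',np.median(e[:,2]))
    cv2.imwrite('pics/%s4.png'%n,d['img'])
"
```

```text
t 13.58 case x -0.2307 y 0.0575 TCPz 0.2934 tip 0.2794 F case x 0.7 y -0.7 z -0.7
side lid z vs y [-0.002   0.0693]
edge z 0.0692903086511121
top lid z vs y [-0.004   0.0701]
edge z 0.06959712944003363
```

View pics/side4.png

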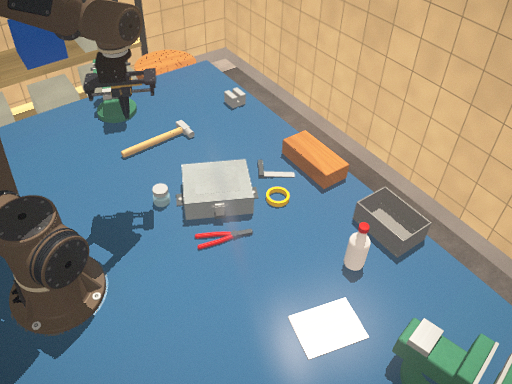

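View pics/top4.png

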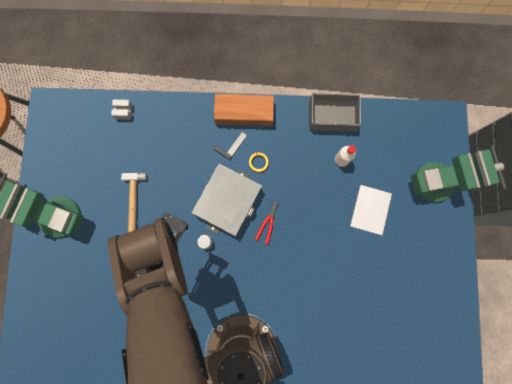

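Both views show the lid flat and shut: at (217,188) in the side view and (227,200) in the top view, with the free edge at 69–70 mm. The loose objects are at the same pixels as before, and the arm is clear.

```bash
python3 -c "
from workcell import job; print(job.finish_job())"
```

```text
the job is handed in; nothing more can be done
None
```

The drill case is closed and handed in at about 13.7 s. I folded the rack down while the lid was open, then swung the lid over and pressed it past the catch.

- **Rack:** before I moved the lid, its top measured about 37 mm, and it took 28 N of press against its stop.
- **Lid:** it took 17 N on its stop with the fingertip at 70.1 mm. After I lifted the arm clear, both cameras showed it flat, with the free edge at 69.3 and 69.6 mm against the nominal 70 mm.
- **Catch:** I did not see the force peak as the lid passed it, because forces were only read at the end of each move. That it latched is inferred from the lid staying shut with the arm away.
- **Other objects:** by eye, they are where they were in the first pictures. I did not measure them.

No check failed. The two cameras agreed to within about 2–5 mm.

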